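# Dial open the locked fittings drawer

### The arm

A 6-joint arm with a two-finger parallel gripper is mounted at the origin on a cart in front of the work surface, level with it; the furniture and walls round the work are solid. World frame = base frame: x ahead of the robot, y to its left, z up, the work surface at z = 0. Lengths are in m, angles in degrees, forces in N, time in s.
With the tool pointing down it reaches from about 0.35 to 0.925 m from the base axis. Payload 6.4 kg.
Tool frame: the origin (TCP) lies at the centre of the arm's flange, where the gripper is bolted on; the fingertips stand 173 mm ahead of it and the grasp point (between the pads) lies 155 mm ahead of it (env.hold_point_z is the distance from the TCP to the grasp point, in m); z points along the fingers, y is the line along which they close (so a half turn about z gives the same grasp; the last joint's range is limited). The gripper opens to 85 mm and grips with 20 to 120 N. Pads are 22 mm wide; open, the fingers measure 114 mm over their backs; the gripper's body (76 mm by 85 mm) begins 54 mm behind the grasp point. The pads swing forward as they close: fully open they stand 13 mm farther back than shut.
Start: joints at [-84.46, 14.043, 89.255, -0, 76.702, -9.975], TCP at [0.174, -0.626, 0.405] pointing down, gripper open.
Joint ranges: [-179.41, 179.41], [-58.25, 129.5], [7.25, 145.43], [-54.29, 234.29], [11.92, 165.04], [-157.13, 157.13]. Speed limits (degrees/s): [147.25, 147.25, 180, 180, 180, 180].

### API

Orientations are given as [roll, pitch, yaw] about the fixed x, y, z axes, in that order (R = Rz(yaw) Ry(pitch) Rx(roll)).
In Python, from plant import env gives the robot as it stands. The module is installed in compiled form; this text tells all that it offers.
- The arm moves only by the tool carry_out, never from a script. Its argument "targets" is a list of rows, each a list of 7 numbers: the shift along the world's x, y, z in m, then the turn, a rotation vector about the world's x, y, z in degrees, then the opening, from 0 (shut) to 1 (fully open). A call has 1 to 10 rows; each row shifts and turns the commanded pose from where the row before left it; what a row does not reach is not made up. A row lasts 1/12 s, in which the tool goes at most 41.7 mm and 7.16 degrees, less where a joint would pass 70% of its speed; a pose out of reach is approached as far as the arm can. A call is refused whole if a number of a shift passes 0.0417 or a number of a turn 7.16, either way. A call with a gripper value outside its range is refused whole. The fingers move at their own pace and stop on an object; "newtons" is the grip in N (left out, the last holds). Time passes only in rows, so rows that do not move let the fingers close. It gives the time, the measured TCP pose, the force, the opening and the grip force at its end, in the units of the state.
- env.state(): the state, without advancing time (a new reading comes with each control period).
- env.read_camera(name): name is "side" or "top" or "wrist"; returns a dict with "img" (400x640x3 uint8, red, green, blue), "depth" (400x640 float32, m along the optical axis (not along the pixel's ray), 0 where there is no reading), "intrinsics" (3x3 intrinsics, pixels), "cam_to_world" (4x4, takes a point from camera to world coordinates); the wrist camera has in their place "tool_from_camera" (4x4, takes a point from camera to tool coordinates, whose origin is the TCP and whose axes are the flange's). Camera axes: x right, y up, looking along -z (the intrinsics and any distortion apply to the point x, -y, -z); pixel columns grow to the right and rows downward; lengths in m; the calibration is good to about 2 mm. A picture is of the moment at which its call begins: read the wrist's pose just before it.
- env.finish_job(): hands the job in; it is judged then, once.
The state is a dict: "time": time; "joint_pos": joint angles; "joint_vel": joint speeds; "tau": joint torques, N m; "tool_pos": TCP position; "orientation": TCP orientation; "contact_force": force on the tool from outside, world axes, zero at the start; "wrist_torque": the same for the moment, N m; "finger_gap": finger opening in m; "grip_force": force on a finger pad.
Only numpy, scipy, OpenCV 4.12 (cv2) and the standard library are available. Lean on these libraries where they do the work, as an engineer would, in place of code of your own. Each camera call takes 0.05 s, during which the arm holds its last target. There are 200 camera calls.

### The job

Open the dial-locked drawer box in which the clean weld fittings are kept. Read its dial as a clock with twelve at the back of the box and the finger knob as the hand: turn left (counter-clockwise) past two o'clock once and stop at two the second time, turn right past four o'clock once and stop at four the second time, then turn left again: at one o'clock the bolt catches; draw it on and stop as soon as you feel it come up against its soft stop. Then pull the drawer about 70 mm out by its handle and let go; do not force the dial or the drawer, and leave the other things on the bench where they lie.

Things in the scene. Friction and masses are not known exactly. Their poses are not given: they have to be found in the camera images.
- lockbox: grey sheet-steel drawer box, bolted to the bench, 170 deep (its x) x 180 wide (y) x 100 mm high; origin at the centre of its underside; +x points to its back, -x to its drawer front, z up. The combination dial lies on its lid, its axis vertical through the box origin. Inside, two wheels follow the dial with two thirds of a turn of slack each; each number must be met to about 8 degrees
- dial_axis (a point): point on the dial's axis, 35 mm above the lid. The dial is an aluminium disc, 96 mm across, its face 12.5 mm above the lid. Turning it takes 1 to 5 N at the finger knob, unevenly as it picks up its wheels; on the last left turn the bolt catches at one o'clock and meets its stop 12 to 60 degrees later, differing from box to box. There the knob's resistance climbs steadily past 6 N; 14 N is forcing it
- twelve (a point): twelve o'clock: double black bar on the flat fixed ring (124 mm across) round the dial, on the box's back side, 55 mm from the dial axis. Twelve marks divide the ring like a clock: three o'clock on the box's right (-y), six at its front (-x)
- finger_knob_mid (a point): middle of the finger knob, 38 mm from the dial axis, 35 mm above the lid: an upright black post on the dial, 16 mm thick, from 14 to 48 mm above the lid, that spins freely on its own pin, so it is carried round without turning the hand. Its direction from the axis is the hand of the clock. Left = counter-clockwise seen from above
- handle_mid (a point): middle of the drawer's bow handle: a level steel bar, 10 mm thick, 80 mm long along the box's y, 45 mm in front of the drawer front (40 mm clear behind it), 85 mm above the bench; moves with the drawer
- drawer: the drawer with its full-height front; its origin lies at the box's origin when shut and moves along the box's -x as it opens, up to 85 mm; about 1.5 N of friction; stays where it is left. A hidden bolt pin, 32 mm from the dial axis, holds it until the bolt leans on its rubber stop (4 N per mm) to about 2 mm; over 12 N between bolt and drawer is forcing the lock
- tube_cutter: tube cutter, red body with a black feed knob, 34x78x16 mm, lying left of the box; origin under its middle; to be left alone
- tip_tube: clear vial with a green cap, 13x89x13 mm, lying left of the box; origin under its middle; to be left alone
- spanner_1: open-ended spanner, 24x169x6 mm, lying right of the box; origin under its middle; to be left alone
- steel_rule: steel rule with a brass stop block, 24x165x11 mm, lying right of the box; origin under its middle; to be left alone
- union_1: stainless tube union, 18x97x20 mm, right of the box; origin under its middle; to be left alone
- screwdriver_small: small screwdriver with a pale yellow handle, 21x145x20 mm, front right; origin under its middle; to be left alone
- tape_roll: roll of amber tape, 66x66x20 mm, lying left of the box; origin under its middle; to be left alone

How it is judged (in metres and radians):
At the end, for the whole second after the job is handed in: the drawer stands at least 60 mm out of the box and is at rest (x of drawer in the frame of lockbox below -0.06 m and linear speed of drawer below 0.01 m/s); the robot touches nothing.
It fails at once if the lock is forced: more than 12 N between its bolt and the drawer (contact force between drawer and lockbox above 12 N).
It fails at once if another thing on the bench is moved by more than 20 mm (distance of any of tube_cutter, tip_tube, spanner_1, steel_rule, union_1, screwdriver_small, tape_roll from where it was at the start of the episode above 0.02 m).
It also fails if it takes over 72 s, if anything falls off the work surface, if the arm or the gripper's body presses on something with over 40 N, if the wrist force passes 120 N, or if a joint passes its speed limit or range.

## Working session

There is one attempt and no reset: what is moved stays moved. The work goes in short steps, Python scripts to look and compute and a tool call to move; the robot and the scene stay as the last step left them, time stands still between calls to the robot, and variables do not carry over. Pictures are saved under pics/ and viewed, at most 10 in all, crops included, and the job is handed in when it is done.

Besides the shell and the picture viewer there is one more tool, called after "Emit:" as a command line: name --pt "numbers of a row" for each row, then --argument value for the rest. carry_out: Moves the arm, as the interface text tells. Its arguments: {"type":"object","properties":{"targets":{"type":"array"},"newtons":{"type":"number"}},"required":["targets"]}

```bash
mkdir -p pics; ls
python3 - <<'E'
from plant import env
import cv2,numpy as np
s=env.state()
for k in s: print(k,np.round(s[k],3))
for n in("top","side"):
    c=env.read_camera(n); cv2.imwrite(f"pics/{n}0.png",c["img"][:,:,::-1]); np.savez(f"{n}0.npz",**c)
    print(n,c["intrinsics"].round(1).tolist(),c["cam_to_world"].round(3).tolist(),[k for k in c])
E
```

```text
pics
time 0.0
joint_pos [-8.4461e+01  1.4082e+01  8.9326e+01  1.0000e-03  7.6701e+01 -9.9750e+00]
joint_vel [ 0.086 -0.07  -0.024 -0.05  -0.043  0.037]
tau [-0.0000e+00 -4.2951e+01 -3.2613e+01 -0.0000e+00  5.0000e-03  0.0000e+00]
tool_pos [ 0.174 -0.626  0.404]
orientation [-1.79893e+02 -2.00000e-02  1.55140e+01]
contact_force [ 0.129  0.382 -0.09 ]
wrist_torque [-0.013 -0.015 -0.006]
grip_force 0.0
finger_gap 0.086
top [[415.6, 0.0, 318.1], [0.0, 415.6, 195.7], [0.0, 0.0, 1.0]] [[-0.005, 0.992, -0.126, 0.416], [-1.0, -0.006, -0.011, -0.072], [-0.011, 0.126, 0.992, 1.113], [0.0, 0.0, 0.0, 1.0]] ['img', 'depth', 'intrinsics', 'cam_to_world']
side [[376.4, 0.0, 315.4], [0.0, 376.4, 199.9], [0.0, 0.0, 1.0]] [[0.995, 0.071, -0.071, 0.472], [-0.099, 0.538, -0.837, -1.007], [-0.021, 0.84, 0.542, 0.708], [0.0, 0.0, 0.0, 1.0]] ['img', 'depth', 'intrinsics', 'cam_to_world']
```

View pics/top0.png

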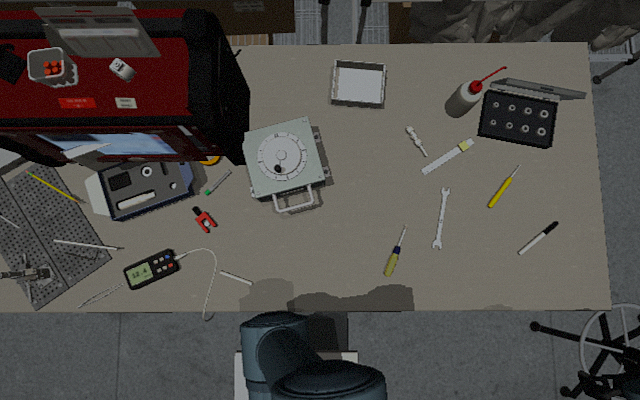

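View pics/side0.png

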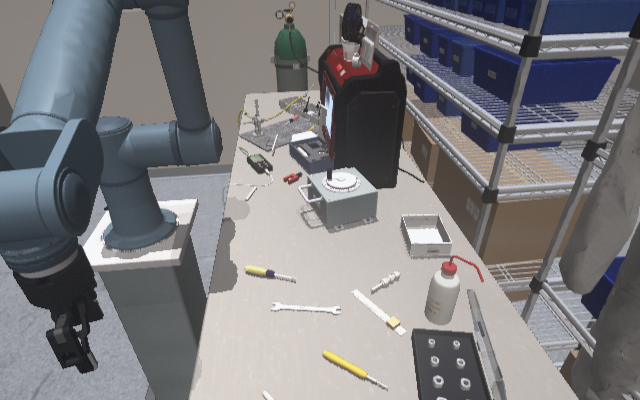

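Top view: the box is centred at about (283,158), with the dial at (282,156), the knob at (278,169) and the handle at (296,203). A tall welder stands close to its left. Next I measure from depth.

```bash
cat > h.py <<'E'
import numpy as np,cv2
def cloud(c,M=None):
    M=c["cam_to_world"] if M is None else M
    K=c["intrinsics"];d=c["depth"];v,u=np.mgrid[:d.shape[0],:d.shape[1]]
    P=np.stack([(u-K[0,2])/K[0,0]*d,-(v-K[1,2])/K[1,1]*d,-d],-1)
    W=P@M[:3,:3].T+M[:3,3]; W[d==0]=np.nan
    return W
E
python3 - <<'E'
import numpy as np,cv2
from h import cloud
c=dict(np.load("top0.npz"));W=cloud(c)
sub=W[105:225,235:340].reshape(-1,3)
z=sub[:,2]; print(np.histogram(z[~np.isnan(z)],bins=np.arange(-.01,.2,.01)))
m=(abs(W[...,2]-.105)<.022)&(np.arange(640)[None]>243)&(np.arange(640)[None]<330)&(np.arange(400)[:,None]>110)&(np.arange(400)[:,None]<200)
p=W[m][:,:2];r=cv2.minAreaRect(p.astype(np.float32)*1000);print(r)
lid=m&(W[...,2]<.107);print('lid z',np.nanmedian(W[lid][:,2]))
for u,v in[(282,156),(278,169),(296,203),(281,128)]:print((u,v),W[v-2:v+3,u-2:u+3].reshape(-1,3).round(3)[::6].tolist())
k=m|True; kk=(W[...,2]>.125)&(W[...,2]<.17)&(np.arange(640)[None]>262)&(np.arange(640)[None]<305)&(np.arange(400)[:,None]>130)&(np.arange(400)[:,None]<185)
print('knob',kk.sum(),np.nanmean(W[kk],0))
# welder extents near box
w=W[40:170,100:262].reshape(-1,3);w=w[w[:,2]>.2];print('welder',np.nanmin(w,0),np.nanmax(w,0))
im=cv2.resize(c["img"][110:220,235:340,::-1],None,fx=5,fy=5,interpolation=cv2.INTER_CUBIC);im=np.clip(im*1.3,0,255).astype(np.uint8);cv2.imwrite("pics/crop.png",im)
E
```

```text
(array([4582, 1914,   37,   27,   60,   51,   85,   70,   63,  308, 2347,
       1673,  885,   52,   54,   85,   46,   51,   42,   38]), array([-0.01,  0.  ,  0.01,  0.02,  0.03,  0.04,  0.05,  0.06,  0.07,
        0.08,  0.09,  0.1 ,  0.11,  0.12,  0.13,  0.14,  0.15,  0.16,
        0.17,  0.18,  0.19]))
((650.3385620117188, 22.72179412841797), (203.1644287109375, 225.11767578125), 89.78511047363281)
lid z 0.09922705102926144
(282, 156) [[0.646, 0.031, 0.117], [0.644, 0.029, 0.114], [0.641, 0.026, 0.116], [0.639, 0.024, 0.116], [0.636, 0.022, 0.115]]
(278, 169) [[0.608, 0.038, 0.145], [0.606, 0.035, 0.144], [0.603, 0.033, 0.145], [0.601, 0.031, 0.145], [0.602, 0.03, 0.126]]
(296, 203) [[0.543, 0.005, 0.004], [0.541, 0.002, -0.004], [0.538, -0.0, -0.003], [0.526, -0.008, 0.084], [0.523, -0.011, 0.089]]
(281, 128) [[0.722, 0.036, 0.098], [0.719, 0.034, 0.1], [0.717, 0.031, 0.099], [0.714, 0.029, 0.099], [0.712, 0.026, 0.099]]
knob 46 [0.60654715 0.0340767  0.14312817]
welder [0.64013236 0.1176672  0.20017475] [0.86255409 0.43056542 0.46478186]
```

View pics/crop.png

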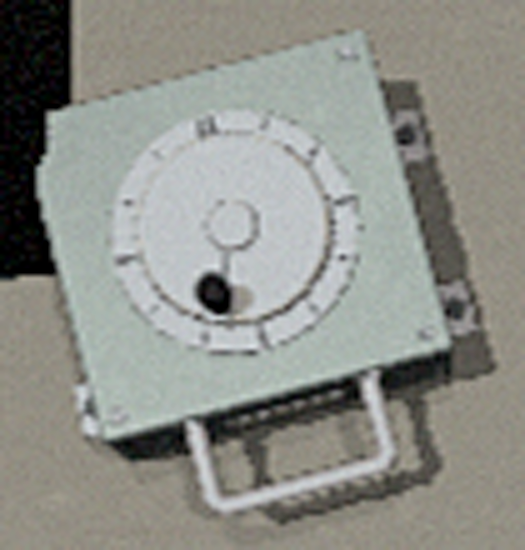

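Run:
```python
import numpy as np,cv2
from h import cloud
c=dict(np.load("top0.npz"));W=cloud(c);K=c["intrinsics"];M=c["cam_to_world"]
def ray(u,v,z):
    d=M[:3,:3]@np.array([(u-K[0,2])/K[0,0],-(v-K[1,2])/K[1,1],-1]);return (M[:3,3]+d*(z-M[2,3])/d[2])[:2]
px=lambda a,b:(235+(a+.5)/5-.5,110+(b+.5)/5-.5)
hub=ray(*px(234,224),.114);tw=ray(*px(207,127),.102);kn=ray(*px(213,293),.14)
ring=ray(*px(235,231),.102)
hm=ray(*px(303,480),.09);h1=ray(*px(220,503),.09);h2=ray(*px(388,460),.09)
cor=[ray(*px(*q),.1) for q in [(47,113),(362,32),(450,350),(103,437)]]
ctr=np.mean(cor,0)
an=lambda d:np.degrees(np.arctan2(d[1],d[0]))
print('hub',hub,'ring',ring,'ctr',ctr,'cors',np.round(cor,3).tolist())
print('yaw: twelve',an(tw-ctr),np.linalg.norm(tw-ctr),'sides',an(cor[0]-cor[3]),an(cor[1]-cor[2]),an(cor[0]-cor[1])-90,an(cor[3]-cor[2])-90,'handle',an(ctr-hm),np.linalg.norm(ctr-hm), hm,an(h1-h2)-90)
kk=(W[...,2]>.125)&(W[...,2]<.17)&(np.arange(640)[None]>262)&(np.arange(640)[None]<305)&(np.arange(400)[:,None]>130)&(np.arange(400)[:,None]<185)
k=W[kk];k=k[k[:,2]>.14];print('knob',kn,k.mean(0),len(k),an(k.mean(0)[:2]-ctr),np.linalg.norm(k.mean(0)[:2]-ctr))
cs=dict(np.load("side0.npz"))
for WW in(W,cloud(cs)):
  for z in np.arange(.0,.5,.05):
    w=WW[(WW[...,2]>z)&(WW[...,2]<z+.05)&(WW[...,1]<.5)&(WW[...,1]>.09)&(WW[...,0]>.45)&(WW[...,0]<1.1)]
    if len(w):print(round(z,2),len(w),'ymin',np.percentile(w[:,1],.5).round(3),'xmin',np.percentile(w[:,0],1).round(3))
```

```text
hub [0.64549101 0.02818286] ring [0.64469423 0.02886648] ctr [0.64497185 0.02636593] cors [[0.706, 0.124], [0.747, -0.034], [0.584, -0.078], [0.542, 0.093]]
yaw: twelve 17.652630389331943 0.05554832588821296 sides 10.516875458848002 14.876537413380479 14.400607132929892 13.856640772974032 handle 13.973578233740819 0.12740648668981036 [ 0.52133568 -0.00439948] 14.08955836429925
knob [0.60601358 0.03539183] [0.60740708 0.03454182 0.14538348] 38 167.72119233444812 0.03844420827509953
0.0 6912 ymin 0.093 xmin 0.455
0.05 1804 ymin 0.09 xmin 0.503
0.1 1822 ymin 0.092 xmin 0.593
0.15 1317 ymin 0.123 xmin 0.638
0.2 1711 ymin 0.123 xmin 0.626
0.25 1414 ymin 0.123 xmin 0.641
0.3 3627 ymin 0.122 xmin 0.642
0.35 12323 ymin 0.126 xmin 0.657
0.4 6883 ymin 0.127 xmin 0.705
0.45 2488 ymin 0.22 xmin 0.736
0.0 2338 ymin 0.092 xmin 0.454
0.05 1279 ymin 0.091 xmin 0.506
0.1 1323 ymin 0.093 xmin 0.627
0.15 1073 ymin 0.119 xmin 0.64
0.2 1086 ymin 0.119 xmin 0.642
0.25 1883 ymin 0.096 xmin 0.641
0.3 1391 ymin 0.119 xmin 0.641
0.35 1792 ymin 0.123 xmin 0.656
0.4 1109 ymin 0.124 xmin 0.704
0.45 731 ymin 0.094 xmin 0.711
```

The dial axis is near (0.645, 0.0275), box yaw is about 14.3°, and the knob is at (0.607, 0.035). The welder wall stands at y≈0.12. I'll use tool yaw 90, closing along world x, and tilt the gripper 20° away from the welder.

Emit:
carry_out --pt "0.0228 0.032 0 0 0 5 1" --pt "0.0228 0.032 0 0 0 5 1" --pt "0.0228 0.032 0 0 0 5 1" --pt "0.0228 0.032 0 0 0 5 1" --pt "0.0228 0.032 0 0 0 5 1" --pt "0.0228 0.032 0 0 0 5 1" --pt "0.0228 0.032 0 0 0 5 1" --pt "0.0228 0.032 0 0 0 5 1" --pt "0.0228 0.032 0 0 0 5 1" --pt "0.0228 0.032 0 0 0 5 1" --newtons 50

```text
time: 0.93
tool_pos: [0.4025, -0.3045, 0.4044]
orientation: [-180.0, -0.0, 65.7]
contact_force: [0.2, -0.4, -0.3]
finger_gap: 0.0852
grip_force: 0.0
```

Emit:
carry_out --pt "0.0228 0.032 -0.005 2.2 0 2.7 0.6" --pt "0.0228 0.032 -0.005 2.2 0 2.7 0.6" --pt "0.0228 0.032 -0.005 2.2 0 2.7 0.6" --pt "0.0228 0.032 -0.005 2.2 0 2.7 0.6" --pt "0.0228 0.032 -0.005 2.2 0 2.7 0.6" --pt "0.0228 0.032 -0.005 2.2 0 2.7 0.6" --pt "0.0228 0.032 -0.005 2.2 0 2.7 0.6" --pt "0.0228 0.032 -0.005 2.2 0 2.7 0.6" --pt "0.0228 0.032 -0.005 2.2 0 2.7 0.6" --pt "0 0 0 0 0 0 0.6"

```text
time: 1.77
tool_pos: [0.6087, -0.0137, 0.3577]
orientation: [-175.6, -19.4, 89.7]
contact_force: [-0.1, -0.4, 0.7]
finger_gap: 0.0514
grip_force: 0.0
```

Run:
```python
from plant import env
import cv2,numpy as np
from scipy.spatial.transform import Rotation as R
s=env.state()
for k in s: print(k,np.round(s[k],3))
c=env.read_camera("wrist"); cv2.imwrite("pics/w1.png",np.clip(c["img"][:,:,::-1]*1.3,0,255).astype(np.uint8))
T=np.eye(4);T[:3,:3]=R.from_euler('xyz',s["orientation"],degrees=True).as_matrix();T[:3,3]=s["tool_pos"]
c["cam_to_world"]=T@c["tool_from_camera"];np.savez("w1.npz",**c);print(T[:3,:3].round(3),c["tool_from_camera"].round(3).tolist())
```

```text
time 1.767
joint_pos [-14.296  12.441  96.777  17.859  80.606 -19.188]
joint_vel [-4.128 -2.67   2.537 -5.393  0.383 -0.078]
tau [ 1.8130e+00 -3.9098e+01 -3.2293e+01  1.2060e+00  3.3400e-01  9.0000e-03]
tool_pos [ 0.609 -0.014  0.358]
orientation [-175.564  -19.391   89.671]
contact_force [-0.136 -0.372  0.651]
wrist_torque [-0.123 -0.045 -0.046]
grip_force 0.0
finger_gap 0.051
[[ 0.005  0.997 -0.075]
 [ 0.943  0.02   0.331]
 [ 0.332 -0.073 -0.94 ]] [[-0.001, 0.964, 0.265, 0.068], [1.0, 0.001, 0.0, -0.001], [-0.0, 0.265, -0.964, 0.031], [0.0, 0.0, 0.0, 1.0]]
```

View pics/w1.png

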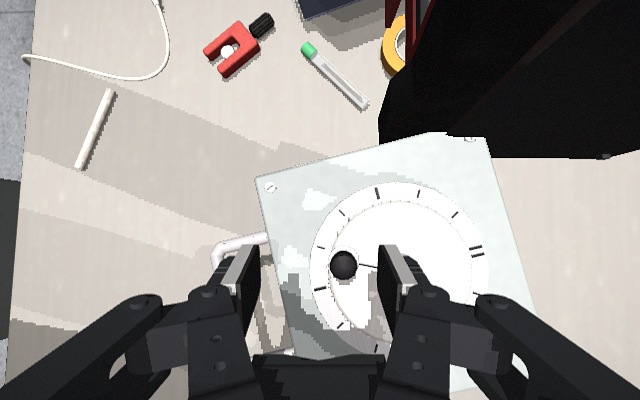

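Wrist view: the knob top is at (343,265), the twelve double bar at (477,251) and nine at (378,193). I refine the axis from these.

Run:
```python
import numpy as np,cv2
from scipy.optimize import least_squares
from h import cloud
c=dict(np.load("w1.npz"));W=cloud(c);K=c["intrinsics"];M=c["cam_to_world"]
def ray(u,v,z):
    d=M[:3,:3]@np.array([(u-K[0,2])/K[0,0],-(v-K[1,2])/K[1,1],-1]);return (M[:3,3]+d*(z-M[2,3])/d[2])[:2]
marks={12:(477,251),11:(455,214),10:(419,194),9:(378,193),8:(343,213),7:(321,247),6:(319,284),5:(341,324)}
P=np.array([ray(*q,.102) for q in marks.values()]);h=np.array(list(marks))
f=lambda p:(P-np.c_[p[0]+.055*np.cos(np.radians(p[2]-30*h)),p[1]+.055*np.sin(np.radians(p[2]-30*h))]).ravel()
r=least_squares(f,[.645,.0275,14.3],x_scale=[.01,.01,10]);print('axis,yaw',r.x,'res',np.abs(r.fun).max())
m=(W[...,2]>.138)&(W[...,2]<.16);v,u=np.mgrid[:400,:640];m&=(abs(u-343)<22)&(abs(v-262)<25)
k=np.nanmean(W[m],0);print('knob',k,m.sum());d=k[:2]-r.x[:2];a=np.degrees(np.arctan2(d[1],d[0]));print(a,np.linalg.norm(d),'clock',(r.x[2]-a)%360/30)
print('lid z',np.nanmedian(W[150:170,380:460,2]))
```

```text
axis,yaw [ 0.64368011  0.03085965 14.45307977] res 0.0016739888808524964
knob [0.60593866 0.0375455  0.14669773] 630
169.95435068897092 0.038329070222555356 clock 6.8166243027424365
lid z 0.09993573346003382
```

Emit:
carry_out --pt "0 0 0 0 -4.4 0 0.6" --pt "0 0 -0.03 0 0 0 0.6" --pt "0 0 0 0 0 0 0.6" --pt "0 0 0 0 0 0 0.6"

```text
time: 2.15
tool_pos: [0.6061, -0.0188, 0.328]
orientation: [180.0, -19.2, 90.7]
contact_force: [0.7, 0.7, 0.3]
finger_gap: 0.0512
grip_force: 0.0
```

Emit:
carry_out --pt "0.0004 0.004 -0.023 0 0 0 0.6" --pt "0 0 -0.02 0 0 0 0.5" --pt "0 0 0 0 0 0 0.2" --pt "0 0 0 0 0 0 0" --pt "0 0 0 0 0 0 0" --pt "0 0 0 0 0 0 0" --pt "0 0 0 0 0 0 0" --pt "0 0 0 0 0 0 0"

```text
time: 2.82
tool_pos: [0.6071, -0.0145, 0.2875]
orientation: [179.8, -19.2, 90.9]
contact_force: [-5.0, -0.5, -2.2]
finger_gap: 0.0145
grip_force: 48.9
```

```bash
cat > rows.py <<'E'
import numpy as np,sys
def rows(a0,a1,n,r=.038,cur=None,c=(0,0)):
    a=np.radians(np.linspace(a0,a1,n+1));p=np.round(np.c_[np.cos(a),np.sin(a)]*r,4)
    d=np.diff(p,axis=0).round(4)
    for i in range(0,n,10):print([[x,y,0,0,0,0,0] for x,y in d[i:i+10].tolist()])
if __name__=="__main__":rows(float(sys.argv[1]),float(sys.argv[2]),int(sys.argv[3]))
E
python3 rows.py 169.8 674.3 42
```

```text
[[-0.0006, -0.0079, 0, 0, 0, 0, 0], [0.0011, -0.0079, 0, 0, 0, 0, 0], [0.0027, -0.0075, 0, 0, 0, 0, 0], [0.0042, -0.0067, 0, 0, 0, 0, 0], [0.0055, -0.0057, 0, 0, 0, 0, 0], [0.0066, -0.0045, 0, 0, 0, 0, 0], [0.0074, -0.003, 0, 0, 0, 0, 0], [0.0078, -0.0014, 0, 0, 0, 0, 0], [0.0079, 0.0003, 0, 0, 0, 0, 0], [0.0077, 0.0019, 0, 0, 0, 0, 0]]
[[0.0072, 0.0034, 0, 0, 0, 0, 0], [0.0063, 0.0049, 0, 0, 0, 0, 0], [0.0051, 0.0061, 0, 0, 0, 0, 0], [0.0037, 0.007, 0, 0, 0, 0, 0], [0.0022, 0.0077, 0, 0, 0, 0, 0], [0.0006, 0.0079, 0, 0, 0, 0, 0], [-0.0011, 0.0079, 0, 0, 0, 0, 0], [-0.0027, 0.0075, 0, 0, 0, 0, 0], [-0.0043, 0.0067, 0, 0, 0, 0, 0], [-0.0055, 0.0057, 0, 0, 0, 0, 0]]
[[-0.0066, 0.0045, 0, 0, 0, 0, 0], [-0.0074, 0.0029, 0, 0, 0, 0, 0], [-0.0078, 0.0014, 0, 0, 0, 0, 0], [-0.0079, -0.0003, 0, 0, 0, 0, 0], [-0.0078, -0.0019, 0, 0, 0, 0, 0], [-0.0071, -0.0035, 0, 0, 0, 0, 0], [-0.0063, -0.0049, 0, 0, 0, 0, 0], [-0.0051, -0.0061, 0, 0, 0, 0, 0], [-0.0037, -0.0071, 0, 0, 0, 0, 0], [-0.0021, -0.0076, 0, 0, 0, 0, 0]]
[[-0.0006, -0.0079, 0, 0, 0, 0, 0], [0.0012, -0.0079, 0, 0, 0, 0, 0], [0.0027, -0.0075, 0, 0, 0, 0, 0], [0.0042, -0.0067, 0, 0, 0, 0, 0], [0.0056, -0.0057, 0, 0, 0, 0, 0], [0.0066, -0.0044, 0, 0, 0, 0, 0], [0.0074, -0.003, 0, 0, 0, 0, 0], [0.0078, -0.0013, 0, 0, 0, 0, 0], [0.008, 0.0003, 0, 0, 0, 0, 0], [0.0077, 0.002, 0, 0, 0, 0, 0]]
[[0.0071, 0.0035, 0, 0, 0, 0, 0], [0.0062, 0.0049, 0, 0, 0, 0, 0]]
```

Emit:
carry_out --pt "-0.0006 -0.0079 0 0 0 0 0" --pt "0.0011 -0.0079 0 0 0 0 0" --pt "0.0027 -0.0075 0 0 0 0 0" --pt "0.0042 -0.0067 0 0 0 0 0"

```text
time: 3.15
tool_pos: [0.6146, -0.0448, 0.2875]
orientation: [179.7, -19.2, 90.9]
contact_force: [-2.0, 1.0, -2.8]
finger_gap: 0.0145
grip_force: 49.0
```

Emit:
carry_out --pt "0.0055 -0.0057 0 0 0 0 0" --pt "0.0066 -0.0045 0 0 0 0 0" --pt "0.0074 -0.003 0 0 0 0 0" --pt "0.0078 -0.0014 0 0 0 0 0" --pt "0.0079 0.0003 0 0 0 0 0" --pt "0.0077 0.0019 0 0 0 0 0"

```text
time: 3.65
tool_pos: [0.6588, -0.0565, 0.2873]
orientation: [179.7, -19.2, 90.9]
contact_force: [-5.3, 3.8, 2.9]
finger_gap: 0.0148
grip_force: 49.6
```

Emit:
carry_out --pt "0.0072 0.0034 0 0 0 0 0" --pt "0.0063 0.0049 0 0 0 0 0" --pt "0.0051 0.0061 0 0 0 0 0" --pt "0.0037 0.007 0 0 0 0 0" --pt "0.0022 0.0077 0 0 0 0 0"

```text
time: 4.07
tool_pos: [0.6826, -0.0268, 0.2872]
orientation: [179.9, -19.2, 90.9]
contact_force: [-11.8, -0.8, 7.2]
finger_gap: 0.0147
grip_force: 50.3
```

Emit:
carry_out --pt "0.0006 0.0079 0 0 0 0 0" --pt "-0.0011 0.0079 0 0 0 0 0" --pt "-0.0027 0.0075 0 0 0 0 0" --pt "-0.0043 0.0067 0 0 0 0 0" --pt "-0.0055 0.0057 0 0 0 0 0"

```text
time: 4.48
tool_pos: [0.67, 0.0073, 0.2876]
orientation: [179.5, -18.9, 90.9]
contact_force: [-2.1, -8.8, 1.9]
finger_gap: 0.0147
grip_force: 49.9
```

Emit:
carry_out --pt "-0.0066 0.0045 0 0 0 0 0" --pt "-0.0074 0.0029 0 0 0 0 0" --pt "-0.0078 0.0014 0 0 0 0 0" --pt "-0.0079 -0.0003 0 0 0 0 0" --pt "-0.0078 -0.0019 0 0 0 0 0"

```text
time: 4.9
tool_pos: [0.6319, 0.0151, 0.2874]
orientation: [179.5, -19.2, 90.9]
contact_force: [4.6, -0.6, -0.6]
finger_gap: 0.0146
grip_force: 49.4
```

Emit:
carry_out --pt "-0.0071 -0.0035 0 0 0 0 0" --pt "-0.0063 -0.0049 0 0 0 0 0" --pt "-0.0051 -0.0061 0 0 0 0 0" --pt "-0.0037 -0.0071 0 0 0 0 0" --pt "-0.0021 -0.0076 0 0 0 0 0"

```text
time: 5.32
tool_pos: [0.6068, -0.0141, 0.2872]
orientation: [179.7, -19.4, 90.9]
contact_force: [2.1, 4.2, 3.6]
finger_gap: 0.0148
grip_force: 49.4
```

Run:
```python
from plant import env
import numpy as np
s=env.state();print(s["tool_pos"],s["contact_force"],s["orientation"],s["finger_gap"])
P=np.array([[.6071,-.0145],[.6146,-.0448],[.6588,-.0565],[.6826,-.0268],[.670,.0073],s["tool_pos"][:2]])
A=np.c_[2*P,np.ones(len(P))];x=np.linalg.lstsq(A,(P**2).sum(1),rcond=None)[0];r=np.sqrt(x[2]+x[0]**2+x[1]**2)
print(x[:2],r,np.linalg.norm(P-x[:2],axis=1)-r,np.degrees(np.arctan2(*(P-x[:2]).T[::-1])))
```

```text
[ 0.60679685 -0.01412551  0.28723698] [2.07810371 4.24352694 3.56392991] [179.69347175 -19.36040985  90.87884628] 0.01476664265728342
[ 0.64460538 -0.02111566] 0.03823570798647133 [-1.51321339e-04 -9.13523604e-06 -1.10403891e-04  1.81773031e-04
 -1.26176649e-04  2.13567455e-04] [ 169.99637233 -141.71468041  -68.14154457   -8.50886052   48.21335062
  169.5252742 ]
```

Emit:
carry_out --pt "-0.0006 -0.0079 0 0 0 0 0" --pt "0.0012 -0.0079 0 0 0 0 0" --pt "0.0027 -0.0075 0 0 0 0 0" --pt "0.0042 -0.0067 0 0 0 0 0" --pt "0.0056 -0.0057 0 0 0 0 0" --pt "0.0066 -0.0044 0 0 0 0 0"

```text
time: 5.82
tool_pos: [0.6264, -0.0549, 0.2872]
orientation: [179.9, -19.3, 90.9]
contact_force: [-3.0, 2.4, 4.9]
finger_gap: 0.0147
grip_force: 49.9
```

Emit:
carry_out --pt "0.0074 -0.003 0 0 0 0 0" --pt "0.0078 -0.0013 0 0 0 0 0" --pt "0.008 0.0003 0 0 0 0 0" --pt "0.0077 0.002 0 0 0 0 0" --pt "0.0071 0.0035 0 0 0 0 0" --pt "0.0062 0.0049 0 0 0 0 0" --pt "0 0 0 0 0 0 0" --pt "0 0 0 0 0 0 0"

```text
time: 6.48
tool_pos: [0.6712, -0.0481, 0.2872]
orientation: [179.7, -19.3, 90.9]
contact_force: [-0.5, 2.2, 5.2]
finger_gap: 0.0141
grip_force: 49.8
```

```bash
cat > ang.py <<'E'
from plant import env
import numpy as np
s=env.state();d=s["tool_pos"][:2]-np.array([.6446,-.0211]);a=np.degrees(np.arctan2(d[1],d[0]));u=d/np.linalg.norm(d);t=np.array([-u[1],u[0]]);f=np.array(s["contact_force"])
print('t',s["time"],'ang',a,'clockdeg',(14.35-a)%360,'r',np.linalg.norm(d),'Ft(ccw)',f[:2]@t,'Fr',f[:2]@u,'gap',s["finger_gap"])
E
python3 ang.py; python3 rows.py -45.7 -465.7 35
```

```text
t 6.4833 ang -45.38558098009298 clockdeg 59.73558098009298 r 0.03791776654920461 Ft(ccw) 1.2192091941252194 Fr -1.8942258588043392 gap 0.014142032099790975
[[-0.0062, -0.0049, 0, 0, 0, 0, 0], [-0.0071, -0.0035, 0, 0, 0, 0, 0], [-0.0077, -0.002, 0, 0, 0, 0, 0], [-0.008, -0.0003, 0, 0, 0, 0, 0], [-0.0078, 0.0013, 0, 0, 0, 0, 0], [-0.0074, 0.003, 0, 0, 0, 0, 0], [-0.0066, 0.0044, 0, 0, 0, 0, 0], [-0.0055, 0.0056, 0, 0, 0, 0, 0], [-0.0043, 0.0068, 0, 0, 0, 0, 0], [-0.0027, 0.0074, 0, 0, 0, 0, 0]]
[[-0.0012, 0.0079, 0, 0, 0, 0, 0], [0.0005, 0.0079, 0, 0, 0, 0, 0], [0.0022, 0.0077, 0, 0, 0, 0, 0], [0.0037, 0.007, 0, 0, 0, 0, 0], [0.0051, 0.0061, 0, 0, 0, 0, 0], [0.0062, 0.0049, 0, 0, 0, 0, 0], [0.0071, 0.0035, 0, 0, 0, 0, 0], [0.0077, 0.002, 0, 0, 0, 0, 0], [0.008, 0.0003, 0, 0, 0, 0, 0], [0.0078, -0.0013, 0, 0, 0, 0, 0]]
[[0.0074, -0.003, 0, 0, 0, 0, 0], [0.0066, -0.0044, 0, 0, 0, 0, 0], [0.0055, -0.0056, 0, 0, 0, 0, 0], [0.0043, -0.0068, 0, 0, 0, 0, 0], [0.0027, -0.0074, 0, 0, 0, 0, 0], [0.0012, -0.0079, 0, 0, 0, 0, 0], [-0.0005, -0.0079, 0, 0, 0, 0, 0], [-0.0022, -0.0077, 0, 0, 0, 0, 0], [-0.0037, -0.007, 0, 0, 0, 0, 0], [-0.0051, -0.0061, 0, 0, 0, 0, 0]]
[[-0.0062, -0.0049, 0, 0, 0, 0, 0], [-0.0071, -0.0035, 0, 0, 0, 0, 0], [-0.0077, -0.002, 0, 0, 0, 0, 0], [-0.008, -0.0003, 0, 0, 0, 0, 0], [-0.0078, 0.0013, 0, 0, 0, 0, 0]]
```

Emit:
carry_out --pt "-0.0062 -0.0049 0 0 0 0 0" --pt "-0.0071 -0.0035 0 0 0 0 0" --pt "-0.0077 -0.002 0 0 0 0 0" --pt "-0.008 -0.0003 0 0 0 0 0" --pt "-0.0078 0.0013 0 0 0 0 0" --pt "-0.0074 0.003 0 0 0 0 0" --pt "-0.0066 0.0044 0 0 0 0 0" --pt "-0.0055 0.0056 0 0 0 0 0" --pt "-0.0043 0.0068 0 0 0 0 0" --pt "-0.0027 0.0074 0 0 0 0 0"

```text
time: 7.32
tool_pos: [0.6074, -0.0312, 0.2874]
orientation: [179.6, -19.0, 90.9]
contact_force: [0.2, -1.7, 7.4]
finger_gap: 0.0148
grip_force: 50.2
```

Emit:
carry_out --pt "-0.0012 0.0079 0 0 0 0 0" --pt "0.0005 0.0079 0 0 0 0 0" --pt "0.0022 0.0077 0 0 0 0 0" --pt "0.0037 0.007 0 0 0 0 0" --pt "0.0051 0.0061 0 0 0 0 0" --pt "0.0062 0.0049 0 0 0 0 0" --pt "0.0071 0.0035 0 0 0 0 0" --pt "0.0077 0.002 0 0 0 0 0" --pt "0.008 0.0003 0 0 0 0 0" --pt "0.0078 -0.0013 0 0 0 0 0"

```text
time: 8.15
tool_pos: [0.6548, 0.0156, 0.2873]
orientation: [179.7, -19.1, 90.9]
contact_force: [-1.6, -1.7, 8.1]
finger_gap: 0.0146
grip_force: 50.3
```

Emit:
carry_out --pt "0.0074 -0.003 0 0 0 0 0" --pt "0.0066 -0.0044 0 0 0 0 0" --pt "0.0055 -0.0056 0 0 0 0 0" --pt "0.0043 -0.0068 0 0 0 0 0" --pt "0.0027 -0.0074 0 0 0 0 0" --pt "0.0012 -0.0079 0 0 0 0 0" --pt "-0.0005 -0.0079 0 0 0 0 0" --pt "-0.0022 -0.0077 0 0 0 0 0" --pt "-0.0037 -0.007 0 0 0 0 0" --pt "-0.0051 -0.0061 0 0 0 0 0"

```text
time: 8.98
tool_pos: [0.6734, -0.0438, 0.2874]
orientation: [178.7, -20.0, 90.8]
contact_force: [40.5, 37.5, -11.8]
finger_gap: 0.0145
grip_force: 49.0
```

Emit:
carry_out --pt "-0.0062 -0.0049 0 0 0 0 0" --pt "-0.0071 -0.0035 0 0 0 0 0" --pt "-0.0077 -0.002 0 0 0 0 0" --pt "-0.008 -0.0003 0 0 0 0 0" --pt "-0.0078 0.0013 0 0 0 0 0" --pt "0 0 0 0 0 0 0" --pt "0 0 0 0 0 0 0"

```text
time: 9.57
tool_pos: [0.6334, -0.0575, 0.2857]
orientation: [179.8, -19.2, 90.8]
contact_force: [-0.2, -0.6, 0.2]
finger_gap: 0.0004
grip_force: 0.0
```

```bash
python3 ang.py; python3 rows.py -105.7 -33.7 6;  python3 rows.py -33.7 56.3 30
```

```text
t 9.5667 ang -107.01547645454517 clockdeg 121.36547645454516 r 0.03810952225916464 Ft(ccw) -0.006273804795132501 Fr 0.5800721997062868 gap 0.00040437292960113973
[[0.0078, -0.0013, 0, 0, 0, 0, 0], [0.008, 0.0003, 0, 0, 0, 0, 0], [0.0077, 0.002, 0, 0, 0, 0, 0], [0.0071, 0.0035, 0, 0, 0, 0, 0], [0.0062, 0.0049, 0, 0, 0, 0, 0], [0.0051, 0.0061, 0, 0, 0, 0, 0]]
[[0.0011, 0.0017, 0, 0, 0, 0, 0], [0.0009, 0.0017, 0, 0, 0, 0, 0], [0.0009, 0.0018, 0, 0, 0, 0, 0], [0.0008, 0.0018, 0, 0, 0, 0, 0], [0.0007, 0.0019, 0, 0, 0, 0, 0], [0.0006, 0.0019, 0, 0, 0, 0, 0], [0.0005, 0.0019, 0, 0, 0, 0, 0], [0.0004, 0.002, 0, 0, 0, 0, 0], [0.0002, 0.002, 0, 0, 0, 0, 0], [0.0002, 0.0019, 0, 0, 0, 0, 0]]
[[0.0001, 0.002, 0, 0, 0, 0, 0], [0.0, 0.002, 0, 0, 0, 0, 0], [-0.0002, 0.002, 0, 0, 0, 0, 0], [-0.0002, 0.002, 0, 0, 0, 0, 0], [-0.0003, 0.0019, 0, 0, 0, 0, 0], [-0.0005, 0.002, 0, 0, 0, 0, 0], [-0.0005, 0.0019, 0, 0, 0, 0, 0], [-0.0007, 0.0019, 0, 0, 0, 0, 0], [-0.0007, 0.0018, 0, 0, 0, 0, 0], [-0.0008, 0.0018, 0, 0, 0, 0, 0]]
[[-0.001, 0.0018, 0, 0, 0, 0, 0], [-0.001, 0.0017, 0, 0, 0, 0, 0], [-0.0011, 0.0017, 0, 0, 0, 0, 0], [-0.0012, 0.0016, 0, 0, 0, 0, 0], [-0.0013, 0.0015, 0, 0, 0, 0, 0], [-0.0013, 0.0014, 0, 0, 0, 0, 0], [-0.0014, 0.0014, 0, 0, 0, 0, 0], [-0.0015, 0.0013, 0, 0, 0, 0, 0], [-0.0016, 0.0013, 0, 0, 0, 0, 0], [-0.0016, 0.0011, 0, 0, 0, 0, 0]]
```

The third call met about 55 N and the knob slipped out of the fingers, so the dial is blocked by something. I look before moving on.

Run:
```python
from plant import env
import cv2,numpy as np
from scipy.spatial.transform import Rotation as R
s=env.state()
c=env.read_camera("wrist")
T=np.eye(4);T[:3,:3]=R.from_euler('xyz',s["orientation"],degrees=True).as_matrix();T[:3,3]=s["tool_pos"]
c["cam_to_world"]=T@c["tool_from_camera"];np.savez("w2.npz",**c)
t=env.read_camera("top");np.savez("top1.npz",**t)
a=cv2.resize(t["img"][110:220,235:340],None,fx=3,fy=3,interpolation=cv2.INTER_CUBIC)
im=np.zeros((400,800,3),np.uint8);im[:,:480]=c["img"][:,80:560];im[:330,480:795]=a
cv2.imwrite("pics/w2.png",np.clip(im[:,:,::-1]*1.3,0,255).astype(np.uint8))
print(s["joint_pos"],s["tau"])
```

```text
[-17.70893131  20.17229696  95.43049192  19.25189622  71.52545272
 -25.7819098 ] [ 9.60345729e-03 -4.37934959e+01 -2.86772722e+01  6.87419772e-01
  3.80502697e-01 -3.42125670e-03]
```

View pics/w2.png

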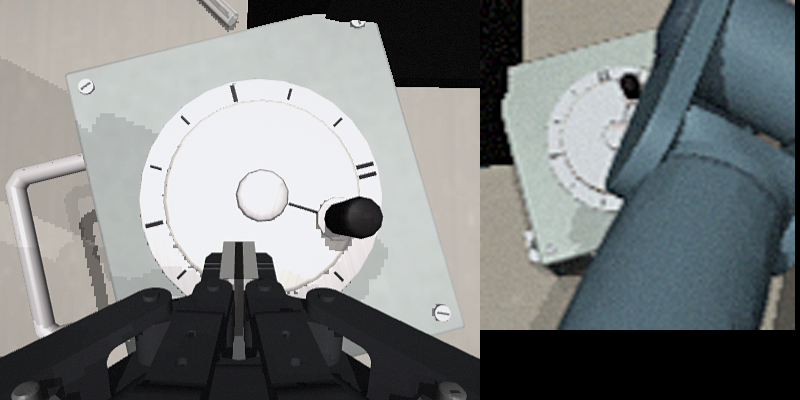

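The fingers are shut and empty, south of the dial. The knob sits near one o'clock (crop (355,218), the twelve bar at (367,170)), and nothing visible blocks the arm. I measure the knob angle so I can re-grip.

Run:
```python
import numpy as np,cv2
from h import cloud
for f,u0,v0 in(("w1.npz",343,265),("w2.npz",445,218)):
    c=dict(np.load(f));W=cloud(c)
    v,u=np.mgrid[:400,:640];m=(W[...,2]>.141)&(W[...,2]<.156)&(abs(u-u0)<35)&(abs(v-v0)<35)
    k=np.nanmedian(W[m],0);k2=(np.nanmax(W[m],0)+np.nanmin(W[m],0))/2;print(f,m.sum(),k,k2)
    d=k2[:2]-np.array([.6444,.0299]);print(np.degrees(np.arctan2(d[1],d[0])),np.linalg.norm(d))
    K=c["intrinsics"];M=c["cam_to_world"]
    hb=(W[...,2]>.113)&(W[...,2]<.13)&(np.hypot(W[...,0]-.6444,W[...,1]-.03)<.015);print('hub',np.nanmedian(W[hb],0))
```

```text
w1.npz 626 [0.60587799 0.03756155 0.14710025] [0.60608966 0.03717164 0.14544405]
169.2526099407446 0.03899434617745593
hub [0.64889358 0.04173892 0.11362899]
w2.npz 1478 [0.67830745 0.01976805 0.14699598] [0.67921448 0.01995174 0.14557564]
-15.94732978703853 0.03620795284375951
hub [0.64327751 0.03023243 0.11611009]
```

Emit:
carry_out --pt "0 0 0.035 0 0 0 0.3" --pt "0 0 0.015 0 0 0 0.6" --pt "0.024 0.013 0 0 0 0 0.6" --pt "0.024 0.013 0 0 0 0 0.6" --pt "0 0 -0.02 0 0 0 0.6" --pt "0 0 -0.025 0 0 0 0.6" --pt "0 0 -0.003 0 0 0 0.5" --pt "0 0 0 0 0 0 0.2" --pt "0 0 0 0 0 0 0" --pt "0 0 0 0 0 0 0" --newtons 30

```text
time: 10.5
tool_pos: [0.682, -0.0316, 0.2896]
orientation: [179.9, -19.2, 90.9]
contact_force: [-6.6, 1.2, -1.5]
finger_gap: 0.0151
grip_force: 29.3
```

Emit:
carry_out --pt "0 0 0 0 0 0 0" --pt "0 0 0 0 0 0 0" --pt "-0.0005 -0.002 0 0 0 0 0" --pt "0 0 0 0 0 0 0"

```text
time: 10.83
tool_pos: [0.6814, -0.0334, 0.2896]
orientation: [179.8, -19.2, 90.9]
contact_force: [-5.7, 2.7, -1.2]
finger_gap: 0.0155
grip_force: 29.3
```

```bash
python3 ang.py
```

```text
t 10.8333 ang -18.490325731588857 clockdeg 32.840325731588855 r 0.038839891843553485 Ft(ccw) 0.765985375306988 Fr -6.313720440572631 gap 0.015526259018350152
```

```bash
python3 rows.py -18.7 -42.7 6;python3 rows.py -42.7 -105.7 10
```

```text
[[-0.0009, -0.0025, 0, 0, 0, 0, 0], [-0.0012, -0.0024, 0, 0, 0, 0, 0], [-0.0012, -0.0023, 0, 0, 0, 0, 0], [-0.0015, -0.0022, 0, 0, 0, 0, 0], [-0.0015, -0.0022, 0, 0, 0, 0, 0], [-0.0018, -0.002, 0, 0, 0, 0, 0]]
[[-0.003, -0.0029, 0, 0, 0, 0, 0], [-0.0033, -0.0025, 0, 0, 0, 0, 0], [-0.0035, -0.0022, 0, 0, 0, 0, 0], [-0.0038, -0.0018, 0, 0, 0, 0, 0], [-0.004, -0.0014, 0, 0, 0, 0, 0], [-0.004, -0.0009, 0, 0, 0, 0, 0], [-0.0042, -0.0004, 0, 0, 0, 0, 0], [-0.0042, 0.0, 0, 0, 0, 0, 0], [-0.0041, 0.0004, 0, 0, 0, 0, 0], [-0.0041, 0.0009, 0, 0, 0, 0, 0]]
```

Emit:
carry_out --pt "-0.0009 -0.0025 0 0 0 0 0" --pt "-0.0012 -0.0024 0 0 0 0 0" --pt "-0.0012 -0.0023 0 0 0 0 0"

```text
time: 11.08
tool_pos: [0.6786, -0.0405, 0.2895]
orientation: [179.7, -19.3, 90.9]
contact_force: [-3.4, 5.4, -0.3]
finger_gap: 0.0153
grip_force: 29.3
```

```bash
python3 ang.py
```

```text
t 11.0833 ang -29.6683320262974 clockdeg 44.0183320262974 r 0.03909611680201137 Ft(ccw) 2.971997370149329 Fr -5.642004372870454 gap 0.015292071575847369
```

Emit:
carry_out --pt "-0.002 -0.0019 0 0 0 0 0" --pt "-0.0018 -0.002 0 0 0 0 0" --pt "-0.0018 -0.002 0 0 0 0 0"

```text
time: 11.33
tool_pos: [0.6736, -0.047, 0.2897]
orientation: [179.5, -19.1, 90.9]
contact_force: [2.4, 2.4, -1.9]
finger_gap: 0.0154
grip_force: 29.4
```

```bash
python3 ang.py
```

```text
t 11.3333 ang -41.792914840738625 clockdeg 56.14291484073863 r 0.038881010968764014 Ft(ccw) 3.4177925723080342 Fr 0.1854316824055391 gap 0.015440116587473664
```

Emit:
carry_out --pt "-0.003 -0.0029 0 0 0 0 0" --pt "-0.0033 -0.0025 0 0 0 0 0" --pt "-0.0035 -0.0022 0 0 0 0 0" --pt "-0.0038 -0.0018 0 0 0 0 0" --pt "-0.004 -0.0014 0 0 0 0 0"

```text
time: 11.75
tool_pos: [0.656, -0.0591, 0.2899]
orientation: [179.4, -19.0, 90.8]
contact_force: [5.9, -3.1, -1.5]
finger_gap: 0.0152
grip_force: 29.6
```

```bash
python3 ang.py
```

```text
t 11.75 ang -73.2827944269109 clockdeg 87.63279442691089 r 0.03971011528067768 Ft(ccw) 4.7267167736579925 Fr 4.612216543310575 gap 0.015235161391497571
```

Emit:
carry_out --pt "-0.004 -0.0007 0 0 0 0 0" --pt "-0.0042 -0.0002 0 0 0 0 0" --pt "-0.0042 0.0 0 0 0 0 0" --pt "-0.0042 0.0004 0 0 0 0 0" --pt "-0.0041 0.0008 0 0 0 0 0" --pt "0 0 0 0 0 0 0" --pt "0 0 0 0 0 0 0"

```text
time: 12.33
tool_pos: [0.6347, -0.0598, 0.29]
orientation: [179.6, -18.9, 90.8]
contact_force: [-1.8, -8.6, 1.1]
finger_gap: 0.0152
grip_force: 30.2
```

```bash
python3 ang.py;python3 rows.py -105.7 -25.7 10
```

```text
t 12.3333 ang -104.43035144767178 clockdeg 118.78035144767178 r 0.039909112561771015 Ft(ccw) 0.4285976687718463 Fr 8.741559068407781 gap 0.015150717943914364
[[0.0052, -0.0011, 0, 0, 0, 0, 0], [0.0053, -0.0003, 0, 0, 0, 0, 0], [0.0053, 0.0004, 0, 0, 0, 0, 0], [0.0052, 0.0011, 0, 0, 0, 0, 0], [0.0049, 0.0019, 0, 0, 0, 0, 0], [0.0047, 0.0025, 0, 0, 0, 0, 0], [0.0043, 0.0031, 0, 0, 0, 0, 0], [0.0038, 0.0037, 0, 0, 0, 0, 0], [0.0032, 0.0042, 0, 0, 0, 0, 0], [0.0026, 0.0046, 0, 0, 0, 0, 0]]
```

Emit:
carry_out --pt "0.0052 0.0 0 0 0 0 0" --pt "0.0053 -0.0003 0 0 0 0 0" --pt "0.0053 0.0004 0 0 0 0 0" --pt "0.0052 0.0011 0 0 0 0 0" --pt "0.0049 0.0019 0 0 0 0 0" --pt "0.0047 0.0025 0 0 0 0 0" --pt "0.0043 0.0031 0 0 0 0 0" --pt "0.0038 0.0037 0 0 0 0 0" --pt "0.0032 0.0042 0 0 0 0 0" --pt "0 0 0 0 0 0 0" --newtons 40

```text
time: 13.17
tool_pos: [0.6776, -0.0403, 0.2897]
orientation: [179.5, -19.2, 90.9]
contact_force: [5.6, -0.6, 0.8]
finger_gap: 0.0148
grip_force: 39.3
```

```bash
python3 ang.py;python3 rows.py -33.7 14.3 12; python3 rows.py 14.3 68.3 18
```

```text
t 13.1667 ang -30.224328463282074 clockdeg 44.57432846328207 r 0.038194542233352766 Ft(ccw) 2.2631154113164484 Fr 5.136812172513207 gap 0.014782329076991296
[[0.0014, 0.0023, 0, 0, 0, 0, 0], [0.0012, 0.0023, 0, 0, 0, 0, 0], [0.0011, 0.0024, 0, 0, 0, 0, 0], [0.0009, 0.0025, 0, 0, 0, 0, 0], [0.0007, 0.0026, 0, 0, 0, 0, 0], [0.0006, 0.0026, 0, 0, 0, 0, 0], [0.0003, 0.0026, 0, 0, 0, 0, 0], [0.0002, 0.0027, 0, 0, 0, 0, 0], [0.0, 0.0026, 0, 0, 0, 0, 0], [-0.0002, 0.0027, 0, 0, 0, 0, 0]]
[[-0.0004, 0.0026, 0, 0, 0, 0, 0], [-0.0006, 0.0026, 0, 0, 0, 0, 0]]
[[-0.0005, 0.0019, 0, 0, 0, 0, 0], [-0.0007, 0.0019, 0, 0, 0, 0, 0], [-0.0007, 0.0018, 0, 0, 0, 0, 0], [-0.0008, 0.0018, 0, 0, 0, 0, 0], [-0.001, 0.0018, 0, 0, 0, 0, 0], [-0.001, 0.0017, 0, 0, 0, 0, 0], [-0.0011, 0.0017, 0, 0, 0, 0, 0], [-0.0012, 0.0016, 0, 0, 0, 0, 0], [-0.0013, 0.0015, 0, 0, 0, 0, 0], [-0.0013, 0.0014, 0, 0, 0, 0, 0]]
[[-0.0014, 0.0014, 0, 0, 0, 0, 0], [-0.0015, 0.0013, 0, 0, 0, 0, 0], [-0.0016, 0.0013, 0, 0, 0, 0, 0], [-0.0016, 0.0011, 0, 0, 0, 0, 0], [-0.0017, 0.0011, 0, 0, 0, 0, 0], [-0.0017, 0.0009, 0, 0, 0, 0, 0], [-0.0018, 0.0009, 0, 0, 0, 0, 0], [-0.0018, 0.0008, 0, 0, 0, 0, 0]]
```

Emit:
carry_out --pt "0.0018 0.0023 0 0 0 0 0" --pt "0.0012 0.0023 0 0 0 0 0" --pt "0.0011 0.0024 0 0 0 0 0" --pt "0.0009 0.0025 0 0 0 0 0" --pt "0.0007 0.0026 0 0 0 0 0" --pt "0.0006 0.0026 0 0 0 0 0" --pt "0 0 0 0 0 0 0"

```text
time: 13.75
tool_pos: [0.6827, -0.0253, 0.2894]
orientation: [179.8, -19.2, 90.9]
contact_force: [-4.4, -2.2, 7.9]
finger_gap: 0.0151
grip_force: 40.1
```

```bash
python3 ang.py
```

```text
t 13.75 ang -6.221451416157366 clockdeg 20.571451416157366 r 0.03829873103941341 Ft(ccw) -2.649348178071994 Fr -4.143394433393821 gap 0.01505035056274852
```

Emit:
carry_out --pt "0.0 0.002 0 0 0 0 0" --pt "0.0 0.002 0 0 0 0 0" --pt "0 0 0 0 0 0 0"

```text
time: 14.0
tool_pos: [0.6826, -0.0218, 0.2895]
orientation: [179.8, -19.2, 90.9]
contact_force: [-3.3, -4.1, 8.9]
finger_gap: 0.0144
grip_force: 40.2
```

Emit:
carry_out --pt "0.0 0.002 0 0 0 0 0" --pt "0 0 0 0 0 0 0"

```text
time: 14.17
tool_pos: [0.6825, -0.0199, 0.2895]
orientation: [179.9, -19.2, 90.9]
contact_force: [-5.3, -4.6, 7.9]
finger_gap: 0.0151
grip_force: 40.2
```

Emit:
carry_out --pt "-0.0001 0.002 0 0 0 0 0" --pt "0 0 0 0 0 0 0"

```text
time: 14.33
tool_pos: [0.6824, -0.018, 0.2894]
orientation: [179.9, -19.2, 90.9]
contact_force: [-5.9, -5.2, 9.2]
finger_gap: 0.0148
grip_force: 40.3
```

```bash
python3 ang.py
```

```text
t 14.3333 ang 4.765363435436578 clockdeg 9.584636564563422 r 0.037908134000478315 Ft(ccw) -4.7072553003578745 Fr -6.35494679111937 gap 0.014784906767173872
```

Emit:
carry_out --pt "-0.0003 0.0018 0 0 0 0 0" --pt "0 0 0 0 0 0 0"

```text
time: 14.5
tool_pos: [0.6821, -0.0162, 0.2894]
orientation: [179.9, -19.1, 90.9]
contact_force: [-5.4, -5.7, 9.1]
finger_gap: 0.0151
grip_force: 40.3
```

Emit:
carry_out --pt "-0.0003 0.0013 0 0 0 0 0" --pt "0 0 0 0 0 0 0"

```text
time: 14.67
tool_pos: [0.6818, -0.0151, 0.2895]
orientation: [179.9, -19.1, 90.9]
contact_force: [-5.1, -5.0, 8.9]
finger_gap: 0.0149
grip_force: 40.3
```

```bash
python3 ang.py
```

```text
t 14.6667 ang 9.217947902616608 clockdeg 5.132052097383392 r 0.03767004489437195 Ft(ccw) -4.143575694284623 Fr -5.790035991745388 gap 0.014885954051831369
```

Emit:
carry_out --pt "-0.0002 0.0018 0 0 0 0 0" --pt "0 0 0 0 0 0 0"

```text
time: 14.83
tool_pos: [0.6815, -0.0133, 0.2894]
orientation: [179.9, -19.1, 90.9]
contact_force: [-5.9, -6.2, 9.4]
finger_gap: 0.015
grip_force: 40.4
```

Emit:
carry_out --pt "-0.0003 0.0015 0 0 0 0 0" --pt "0 0 0 0 0 0 0"

```text
time: 15.0
tool_pos: [0.6811, -0.0119, 0.2894]
orientation: [179.9, -19.1, 90.9]
contact_force: [-7.4, -6.6, 9.5]
finger_gap: 0.0147
grip_force: 40.4
```

```bash
python3 ang.py
```

```text
t 15.0 ang 14.102522084241112 clockdeg 0.24747791575888733 r 0.03767810205832218 Ft(ccw) -4.583588101246621 Fr -8.792316388841522 gap 0.014652559618964757
```

Emit:
carry_out --pt "-0.0007 0.0016 0 0 0 0 0" --pt "0 0 0 0 0 0 0"

```text
time: 15.17
tool_pos: [0.6805, -0.0104, 0.2895]
orientation: [179.9, -19.1, 90.9]
contact_force: [-6.0, -5.5, 8.8]
finger_gap: 0.0148
grip_force: 40.4
```

Emit:
carry_out --pt "-0.0007 0.0014 0 0 0 0 0" --pt "0 0 0 0 0 0 0"

```text
time: 15.33
tool_pos: [0.6799, -0.0091, 0.2895]
orientation: [179.9, -19.1, 90.9]
contact_force: [-6.3, -6.4, 9.1]
finger_gap: 0.0145
grip_force: 40.3
```

```bash
python3 ang.py
```

```text
t 15.3333 ang 18.80492031552947 clockdeg 355.5450796844705 r 0.03728599411401788 Ft(ccw) -4.05968110576729 Fr -8.0344469983182 gap 0.014537798144255593
```

Emit:
carry_out --pt "-0.0006 0.0017 0 0 0 0 0" --pt "0 0 0 0 0 0 0"

```text
time: 15.5
tool_pos: [0.6794, -0.0077, 0.2896]
orientation: [179.8, -19.0, 90.9]
contact_force: [-4.8, -8.5, 7.8]
finger_gap: 0.015
grip_force: 40.4
```

Emit:
carry_out --pt "-0.0006 0.0015 0 0 0 0 0" --pt "0 0 0 0 0 0 0"

```text
time: 15.67
tool_pos: [0.6788, -0.0066, 0.2896]
orientation: [179.8, -19.0, 90.9]
contact_force: [-4.8, -10.3, 8.7]
finger_gap: 0.0147
grip_force: 40.4
```

```bash
python3 ang.py
```

```text
t 15.6667 ang 22.955487935168755 clockdeg 351.39451206483125 r 0.03716507721749875 Ft(ccw) -7.552481450226104 Fr -8.45207278178652 gap 0.014744800508673803
```

Emit:
carry_out --pt "-0.0003 0.0006 0 0 0 0 0" --pt "0 0 0 0 0 0 0" --pt "0 0 0 0 0 0 0"

```text
time: 15.92
tool_pos: [0.6786, -0.0064, 0.2896]
orientation: [179.8, -18.9, 90.9]
contact_force: [-5.4, -11.1, 8.4]
finger_gap: 0.0149
grip_force: 40.4
```

```bash
python3 ang.py
```

```text
t 15.9167 ang 23.416585292944696 clockdeg 350.9334147070553 r 0.03708835294163681 Ft(ccw) -8.009943255335937 Fr -9.407017485773515 gap 0.01492932806129406
```

Resistance rose from about 4 N to 8 N, which is the soft stop. I release the knob and go to the handle.

Emit:
carry_out --pt "0 0 0 0 0 0 0.3" --pt "0 0 0 0 0 0 0.5" --pt "0 0 0 0 0 0 0.6" --pt "0 0 0.03 0 0 0 0.6" --pt "0 0 0.04 0 0 0 0.4" --pt "-0.027 0.002 0 -3.8 0 2.7 0" --pt "-0.027 0.002 0 -3.8 0 2.7 0" --pt "-0.027 0.002 0 -3.8 0 2.7 0" --pt "-0.027 0.002 0 -3.8 0 2.7 0" --pt "-0.027 0.002 0 -3.8 0 2.7 0"

```text
time: 16.75
tool_pos: [0.5423, 0.006, 0.3579]
orientation: [-177.7, -0.3, 104.2]
contact_force: [0.0, -0.9, -0.5]
finger_gap: -0.0002
grip_force: 0.0
```

Emit:
carry_out --pt "0 0 0 0 0 0 0" --pt "0 0 0 0 0 0 0" --pt "0 0 0 0 0 0 0"

```text
time: 17.0
tool_pos: [0.5442, 0.0056, 0.3588]
orientation: [-177.9, -0.4, 104.1]
contact_force: [0.3, -0.3, 0.3]
finger_gap: 0.0001
grip_force: 0.0
```

Run:
```python
from plant import env
import cv2,numpy as np
from h import cloud
from scipy.spatial.transform import Rotation as R
s=env.state();c=env.read_camera("wrist")
T=np.eye(4);T[:3,:3]=R.from_euler('xyz',s["orientation"],degrees=True).as_matrix();T[:3,3]=s["tool_pos"]
print(s["tool_pos"],s["orientation"],s["contact_force"],s["finger_gap"]);print(T[:3,:3].round(3))
c["cam_to_world"]=T@c["tool_from_camera"];np.savez("w3.npz",**c)
cv2.imwrite("pics/w3.png",np.clip(c["img"][:,:,::-1]*1.3,0,255).astype(np.uint8))
W=cloud(c);m=(W[...,2]>.075)&(W[...,2]<.097)&(W[...,0]<.56)&(W[...,0]>.48)&(abs(W[...,1])<.08)
b=np.array([np.cos(np.radians(14.35)),np.sin(np.radians(14.35))]);q=(W[m][:,:2]-[.6446,.0299])@b;print('bar',m.sum(),np.percentile(q,[1,25,50]),W[m].mean(0))
k=W[(W[...,2]>.14)&(W[...,2]<.152)&(np.hypot(W[...,0]-.6446,W[...,1]-.03)<.055)];k=(k.max(0)+k.min(0))/2;print('knob',k,np.degrees(np.arctan2(k[1]-.0299,k[0]-.6446)))
```

```text
[0.54424465 0.0055821  0.3587516 ] [-177.8774061    -0.41653522  104.06035911] [ 0.25463949 -0.3279112   0.33297929] 0.00013267450696182836
[[-0.243  0.969 -0.038]
 [ 0.97   0.243 -0.002]
 [ 0.007 -0.037 -0.999]]
bar 2595 [-0.13589374 -0.13128293 -0.12730864] [0.5238577  0.02334093 0.08884714]
knob [0.67715742 0.04573965 0.1446419 ] 25.943579961686787
```

View pics/w3.png

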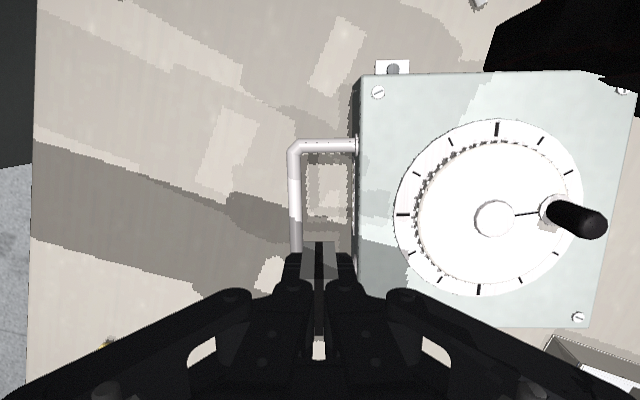

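The bar lies at about (295,200) and the fingers are above the gap behind it. The knob stayed at 26°. I descend.

Emit:
carry_out --pt "-0.001 -0.0015 0 0 -2.2 0 0" --pt "0 0 -0.03 0 0 0 0" --pt "0 0 -0.03 0 0 0 0" --pt "0 0 -0.03 0 0 0 0" --pt "0 0 -0.025 0 0 0 0" --pt "0 0 0 0 0 0 0" --pt "0 0 0 0 0 0 0"

```text
time: 17.63
tool_pos: [0.5433, 0.0036, 0.2426]
orientation: [-179.8, 0.1, 104.0]
contact_force: [0.8, -0.4, 0.0]
finger_gap: -0.0
grip_force: 0.0
```

Emit:
carry_out --pt "-0.0029 -0.0007 0 0 0 0 0" --pt "-0.0019 -0.0005 0 0 0 0 0" --pt "0 0 0 0 0 0 0"

```text
time: 17.88
tool_pos: [0.5387, 0.0024, 0.2456]
orientation: [179.8, 0.2, 104.1]
contact_force: [0.6, -0.8, -0.1]
finger_gap: -0.0001
grip_force: 0.0
```

Emit:
carry_out --pt "-0.0015 -0.0004 0 0 0 0 0" --pt "0 0 0 0 0 0 0"

```text
time: 18.05
tool_pos: [0.5368, 0.0021, 0.2447]
orientation: [179.9, 0.2, 104.1]
contact_force: [-0.1, 0.5, -0.3]
finger_gap: 0.0002
grip_force: 0.0
```

Emit:
carry_out --pt "-0.001 -0.0002 0 0 0 0 0" --pt "0 0 0 0 0 0 0"

```text
time: 18.22
tool_pos: [0.5358, 0.0019, 0.2442]
orientation: [179.9, 0.2, 104.1]
contact_force: [0.3, 0.7, 0.7]
finger_gap: -0.0002
grip_force: 0.3
```

Emit:
carry_out --pt "-0.001 -0.0003 0 0 0 0 0" --pt "0 0 0 0 0 0 0"

```text
time: 18.38
tool_pos: [0.535, 0.0017, 0.2442]
orientation: [179.9, 0.2, 104.0]
contact_force: [2.0, 1.1, 1.7]
finger_gap: -0.0001
grip_force: 1.4
```

Contact at about 2 N. I go on gently to tell drawer friction from a locked bolt.

Emit:
carry_out --pt "-0.001 -0.0003 0 0 0 0 0" --pt "0 0 0 0 0 0 0"

```text
time: 18.55
tool_pos: [0.534, 0.0014, 0.2441]
orientation: [179.9, 0.2, 104.1]
contact_force: [2.4, 1.7, 2.0]
finger_gap: -0.0
grip_force: 1.6
```

Emit:
carry_out --pt "-0.0007 -0.0002 0 0 0 0 0" --pt "0 0 0 0 0 0 0"

```text
time: 18.72
tool_pos: [0.5332, 0.0012, 0.244]
orientation: [180.0, 0.2, 104.1]
contact_force: [2.7, 1.3, 2.1]
finger_gap: 0.0
grip_force: 1.7
```

Emit:
carry_out --pt "-0.001 -0.0003 0 0 0 0 0" --pt "0 0 0 0 0 0 0"

```text
time: 18.88
tool_pos: [0.532, 0.0008, 0.2438]
orientation: [-180.0, 0.2, 104.1]
contact_force: [2.8, 1.6, 2.6]
finger_gap: -0.0002
grip_force: 1.6
```

Emit:
carry_out --pt "-0.001 -0.0003 0 0 0 0 0" --pt "0 0 0 0 0 0 0"

```text
time: 19.05
tool_pos: [0.5309, 0.0005, 0.2437]
orientation: [-180.0, 0.2, 104.1]
contact_force: [2.3, 0.3, 2.8]
finger_gap: -0.0
grip_force: 1.5
```

Emit:
carry_out --pt "-0.001 -0.0003 0 0 0 0 0" --pt "0 0 0 0 0 0 0"

```text
time: 19.22
tool_pos: [0.5298, 0.0002, 0.2436]
orientation: [-180.0, 0.2, 104.1]
contact_force: [2.5, 0.2, 1.2]
finger_gap: -0.0002
grip_force: 1.4
```

Emit:
carry_out --pt "-0.0019 -0.0005 0 0 0 0 0" --pt "-0.0019 -0.0005 0 0 0 0 0" --pt "-0.0019 -0.0005 0 0 0 0 0"

```text
time: 19.47
tool_pos: [0.5238, -0.0013, 0.2434]
orientation: [-179.9, 0.1, 104.1]
contact_force: [1.8, 0.5, 0.3]
finger_gap: 0.0001
grip_force: 0.8
```

Emit:
carry_out --pt "-0.0029 -0.0007 0 0 0 0 0" --pt "-0.0029 -0.0008 0 0 0 0 0" --pt "-0.0029 -0.0007 0 0 0 0 0" --pt "-0.0029 -0.0008 0 0 0 0 0" --pt "-0.0029 -0.0007 0 0 0 0 0" --pt "-0.0029 -0.0008 0 0 0 0 0" --pt "-0.0029 -0.0007 0 0 0 0 0" --pt "-0.0029 -0.0007 0 0 0 0 0" --pt "-0.0029 -0.0008 0 0 0 0 0" --pt "-0.0029 -0.0007 0 0 0 0 0"

```text
time: 20.3
tool_pos: [0.4949, -0.0086, 0.2436]
orientation: [-180.0, 0.1, 104.1]
contact_force: [1.6, -0.5, -0.5]
finger_gap: 0.0001
grip_force: 0.8
```

Emit:
carry_out --pt "-0.0029 -0.0007 0 0 0 0 0" --pt "-0.0029 -0.0008 0 0 0 0 0" --pt "-0.0029 -0.0007 0 0 0 0 0" --pt "-0.0029 -0.0008 0 0 0 0 0" --pt "-0.0029 -0.0007 0 0 0 0 0" --pt "-0.0029 -0.0008 0 0 0 0 0" --pt "-0.0029 -0.0007 0 0 0 0 0" --pt "-0.0029 -0.0007 0 0 0 0 0" --pt "-0.0029 -0.0008 0 0 0 0 0" --pt "-0.0019 -0.0005 0 0 0 0 0"

```text
time: 21.13
tool_pos: [0.467, -0.0159, 0.2437]
orientation: [-180.0, 0.2, 104.1]
contact_force: [1.0, -0.7, -0.4]
finger_gap: 0.0003
grip_force: 0.8
```

Emit:
carry_out --pt "0 0 0 0 0 0 0" --pt "0.0039 0.001 0 0 0 0 0" --pt "0.002 0.0005 0 0 0 0 0" --pt "0 0 0.02 0 0 0 0" --pt "0 0 0.04 0 0 0 0" --pt "0 0 0.04 0 0 0 0" --pt "0 0 0.04 0 0 0 0" --pt "0 0 0 0 0 0 0" --pt "0 0 0 0 0 0 0"

```text
time: 21.88
tool_pos: [0.474, -0.0144, 0.3868]
orientation: [179.7, 0.3, 104.1]
contact_force: [-1.2, -0.3, -1.7]
finger_gap: -0.0001
grip_force: 0.0
```

Run:
```python
from plant import env
import numpy as np
from h import cloud
from scipy.spatial.transform import Rotation as R
s=env.state();c=env.read_camera("wrist")
T=np.eye(4);T[:3,:3]=R.from_euler('xyz',s["orientation"],degrees=True).as_matrix();T[:3,3]=s["tool_pos"]
c["cam_to_world"]=T@c["tool_from_camera"];print(s["tool_pos"],s["contact_force"])
W=cloud(c);b=np.array([.9688,.2478]);d=W[...,:2]-[.6446,.0299];x=d@b;y=d@np.array([-.2478,.9688])
m=(W[...,2]>.075)&(W[...,2]<.097)&(x<-.1)&(x>-.25)&(y>-.02)&(y<.035);print(m.sum(),np.percentile(x[m],[1,10,25,50,75]))
h,e=np.histogram(x[m],bins=np.arange(-.22,-.1,.005));print(list(zip(e.round(3),h)))
```

```text
[ 0.47404777 -0.0143564   0.38677308] [-1.21868841 -0.27053099 -1.70502403]
1471 [-0.20778881 -0.20592333 -0.20334424 -0.1992583  -0.1562471 ]
[(np.float64(-0.22), np.int64(0)), (np.float64(-0.215), np.int64(0)), (np.float64(-0.21), np.int64(226)), (np.float64(-0.205), np.int64(444)), (np.float64(-0.2), np.int64(188)), (np.float64(-0.195), np.int64(0)), (np.float64(-0.19), np.int64(0)), (np.float64(-0.185), np.int64(0)), (np.float64(-0.18), np.int64(0)), (np.float64(-0.175), np.int64(0)), (np.float64(-0.17), np.int64(0)), (np.float64(-0.165), np.int64(0)), (np.float64(-0.16), np.int64(359)), (np.float64(-0.155), np.int64(254)), (np.float64(-0.15), np.int64(0)), (np.float64(-0.145), np.int64(0)), (np.float64(-0.14), np.int64(0)), (np.float64(-0.135), np.int64(0)), (np.float64(-0.13), np.int64(0)), (np.float64(-0.125), np.int64(0)), (np.float64(-0.12), np.int64(0)), (np.float64(-0.115), np.int64(0)), (np.float64(-0.11), np.int64(0))]
```

The bar is now about 203 mm from the axis, against 130 mm when shut, so the drawer is about 72 mm out and the arm is clear of everything.

```bash
python3 -c "
from plant import env
print(env.finish_job())"
```

```text
the job is handed in; nothing more can be done
None
```

The drawer is open about 72 mm and the job is handed in at about 22 s (no result came back); on the right turn the dial jammed around one to two o'clock and the wrist read about 55 N before the knob slipped out of the fingers – well over the 14 N that counts as forcing it – but it then turned freely, took the numbers and met its soft stop at 8 N.

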